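Stack the dead weights on a pin-on-disc wear tester

ROBOT

A 7-joint arm with a two-finger parallel gripper is mounted at the origin on the work surface. World frame = base frame: x ahead of the robot, y to its left, z up, the work surface at z = 0. Lengths are in mm, angles in rad, forces in N, time in s.
With the tool pointing down it reaches from about 400 to 875 mm from the base axis. Payload 4.4 kg.
Tool frame: the origin (TCP) lies midway between the tips of the shut fingers; the grasp point (between the pads) lies ctrl.tcp_to_grasp behind it (ctrl.tcp_to_grasp is the distance from the TCP to the grasp point, in mm); z points along the fingers, y is the line along which they close (so a half turn about z gives the same grasp; the last joint's range is limited). The gripper opens to 85 mm and grips with 20 to 120 N. Pads are 22 mm wide; open, the fingers measure 114 mm over their backs; the gripper's body (76 mm by 85 mm) begins 54 mm behind the grasp point. The pads swing forward as they close: fully open they stand 13 mm farther back than shut.
Start: joints at [1.19, 0.628, 0.038, 1.517, -0.027, 0.996, -0.02], TCP at [201.285, -618.063, 231.313] pointing down, gripper open.
Joint ranges: [-3.06, 3.06], [-0.37, 2.12], [-1.25, 1.32], [0.18, 2.47], [-1.1, 4.24], [0.23, 1.98], [-2.94, 2.94]. Speed limits (rad/s): [2.57, 2.57, 3.14, 3.14, 3.14, 3.14, 3.14].

INTERFACE

Orientations are given as [roll, pitch, yaw] about the fixed x, y, z axes, in that order (R = Rz(yaw) Ry(pitch) Rx(roll)).
In Python, from cell import ctrl, get_image, get_calibration, workorder, boxes_of, place_of gives the robot as it stands.
- The arm moves only by the tool play_rows, never from a script. Its argument "series" is a list that holds one entry, the list of rows, each a list of 7 numbers: the shift along the world's x, y, z in cm, then the turn, a rotation vector about the world's x, y, z in degrees, then the closure, from 0 (fully open) to 1 (shut). A call has 1 to 20 rows; each row shifts and turns the commanded pose from where the row before left it; what a row does not reach is not made up. A row lasts 1/8 s, in which the tool goes at most 62.5 mm and 10.7 degrees, less where a joint would pass 70% of its speed; a pose out of reach is approached as far as the arm can. A call with a gripper value outside its range is refused whole. The fingers move at their own pace and stop on an object; the grip force is fixed at half the most. Time passes only in rows, so rows that do not move let the fingers close. It gives the time, the measured TCP pose, the force, the opening and the grip force at its end, in the units of the state.
- ctrl.read_state(): the state, without advancing time (a new reading comes with each control period).
- get_image(name): name is "scene" or "top"; returns (picture, depth): 420x560x3 uint8, red, green, blue; 420x560 float32, mm along the optical axis (not along the pixel's ray), 0 where there is no reading.
- get_calibration(name): a dict with "K" (3x3 intrinsics, pixels), "k1" (the pictures are not rectified: a ray, as slopes to the right and down, at radius r is drawn at 1 + k1 r^2 times it, then the intrinsics apply), "R" (3x3) and "t" (3): a world point X has camera coordinates R X + t. Camera axes: x right, y down, z forward; pixel columns grow to the right and rows downward; lengths in mm; the calibration is good to about 2 mm. A picture is of the moment at which its call begins. get_calibration takes no time and is no camera call.
- workorder.finish_job(): hands the job in; it is judged then, once.
Trained networks look in the newest picture that a camera, given by its name, has taken for a name from the list of things; names that differ only in an ending like _2 or _b are one class to them, and where a whole thing is asked for, a point or a joint stands for the part that bears it (a point fixed in the world has none). Each returns a list of dicts, best first, with "p" (0 to 1); they miss things now and then, are a little off and sometimes report something else, mostly with a low value. They report only what shows in the picture. A call takes as long as a camera call. They do not tell look-alikes from the thing itself.
- boxes_of(target, camera): "pixel" ([column, row] in pixels, amid what is visible of it).
- place_of(target, camera): "pixel" ([column, row] in pixels: a listed point, or the origin of a listed thing).
The state is a dict: "clock": time; "qpos": joint angles; "qd": joint speeds; "tau": joint torques, N m; "eef_pos": TCP position; "tool_rot": TCP orientation; "force": force on the tool from outside, world axes, zero at the start; "torque": the same for the moment, N m; "width": finger opening in mm; "gripper_force": force on a finger pad.
Only numpy, scipy, OpenCV 4.12 (cv2) and the standard library are available. Lean on these libraries where they do the work, as an engineer would, in place of code of your own. Each camera call takes 0.05 s, during which the arm holds its last target. There are 200 camera calls.

TASK

Set up the pin-on-disc wear tester for its next run: thread the three flanged steel weights, hub up, onto the upright loading spindle, the largest first at the bottom, then the medium, and the smallest on top, so that the stack stands steady. Carry each weight right down until it sits flat on what is below it, without letting it drop onto the arm, and leave the test block, jar and brush where they are.

Things in the scene. Friction and masses are not known exactly. Their poses are not given: they have to be found in the camera images.
- large_mid (a point): centre of the large dead weight, half-way up on the axis of its bore. A bare steel turned part, 510 g, in one piece: a round flange 110 mm across and 6 mm thick below, and on it a round hub 40 mm across and 14 mm high to grip it by; 20 mm high in all, with a straight 18 mm bore right through. It lies flat on the rubber mat, hub up; z along the bore, upwards
- medium_mid (a point): centre of the medium dead weight, half-way up on the axis of its bore. A bare steel turned part, 310 g, in one piece: a round flange 86 mm across and 6 mm thick below, and on it a round hub 40 mm across and 14 mm high to grip it by; 20 mm high in all, with a straight 18 mm bore right through. It lies flat on the rubber mat, hub up; z along the bore, upwards
- small_mid (a point): centre of the small dead weight, half-way up on the axis of its bore. A bare steel turned part, 200 g, in one piece: a round flange 62 mm across and 6 mm thick below, and on it a round hub 40 mm across and 14 mm high to grip it by; 20 mm high in all, with a straight 18 mm bore right through. It lies flat on the rubber mat, hub up; z along the bore, upwards
- seat (a point): centre of the upper face of the round brass weight seat (54 mm across, level) on the tester's load arm: the root of the upright loading spindle; z up. The arm and spindle are locked and do not give
- spindle_tip (a point): top of the loading spindle, on its axis, 66 mm above the seat; z up. The spindle is a polished steel rod of 14 mm diameter; its last 8 mm taper to 6 mm
- tester: the pin-on-disc wear tester, a fixed white box 280 (own x) x 380 (own y) mm, top 90 mm over the bench. Origin: middle of its underside. The seat lies at x -20, y 50, z 164 mm. The load arm runs from there to -y below the seat, to a pivot fork (y -85, top z 166 mm) and a counterweight (y -132 to -168, top z 174 mm); nothing else but the spindle is higher than the seat
- mat: black rubber mat, 280 x 280 x 3 mm, fixed to the bench, on which the three weights lie; origin at the centre of its underside, x and y along its sides
- block_mid (a point): centre of a plain round steel hardness test block, 64 mm across, 15 mm high, without a hole: a bystander lying on the bench between tester and mat
- jar_mid (a point): centre of a closed amber glass jar, 60 mm across, 95 mm high: a bystander standing on the bench left of the mat
- brush_mid (a point): a point 10 mm over the bench in a 190 mm cleaning brush, a bystander lying on the bench beyond the mat
There are look-alikes about, which are no part of the job. What is shaped like the part that bears small_mid but green or turquoise is not meant.

How it is judged:
By the outcome, as a careful person would: the job done as asked, in the order asked, and still so for the second after the job is handed in, with the robot touching nothing.
It also fails if it takes over 72 s, if anything falls off the work surface, if the arm or the gripper's body presses on something with over 40 N, if the wrist force passes 120 N, or if a joint passes its speed limit or range.

## Working session

There is one attempt and no reset: what is moved stays moved. The work goes in short steps, Python scripts to look and compute and a tool call to move; the robot and the scene stay as the last step left them, time stands still between calls to the robot, and variables do not carry over. Pictures are saved under pics/ and viewed, at most 10 in all, crops included, and the job is handed in when it is done.

Besides the shell and the picture viewer there is one more tool, called as name([rows], argument=value, ...), one row to a line, values as JSON. play_rows: Moves the arm, as the interface text tells. Its arguments: {"type":"object","properties":{"series":{"type":"array"}},"required":["series"]}

```bash
mkdir -p pics; cat > h.py <<'E'
import numpy as np, cv2
from cell import *
def ray(cam,px):
    c=get_calibration(cam);K=np.array(c["K"],float);R=np.array(c["R"]);t=np.array(c["t"])
    d=np.array([(px[0]-K[0,2])/K[0,0],(px[1]-K[1,2])/K[1,1]]);u=d.copy()
    for _ in range(20):u=d/(1+c["k1"]*(u@u))
    return -R.T@t, R.T@np.array([u[0],u[1],1])
def atz(cam,px,z):
    o,d=ray(cam,px);return o+d*(z-o[2])/d[2]
def atdepth(cam,px,dep):
    o,d=ray(cam,px);return o+d*dep
def proj(cam,X):
    c=get_calibration(cam);K=np.array(c["K"],float);p=np.array(c["R"])@np.asarray(X,float)+np.array(c["t"])
    u=p[:2]/p[2];u=u*(1+c["k1"]*(u@u));return K[:2,:2]@u+K[:2,2]
E
python3 - <<'E'
from h import *
np.set_printoptions(precision=1,suppress=True)
for cam in("scene","top"):
    p,d=get_image(cam);cv2.imwrite(f"pics/{cam}0.png",p[:,:,::-1]);np.save(f"{cam}_d.npy",d)
    print(cam,ray(cam,(280,210)))
    for n,z in(("large_mid",13),("medium_mid",13),("small_mid",13),("seat",164),("spindle_tip",230),("block_mid",7.5),("jar_mid",47),("tester",0),("mat",0)):
        for r in place_of(n,cam)[:3]:print(n,round(r["p"],2),np.array(r["pixel"]),atz(cam,r["pixel"],z))
s=ctrl.read_state();print(s,ctrl.tcp_to_grasp)
E
```

```text
scene (array([1028.6, -333.4, 1222.9]), array([-0.3,  0.4, -0.9]))
large_mid 0.92 [269.  171.2] [406.7 296.3  13. ]
large_mid 0.44 [338.  240.4] [761.7 243.6  13. ]
medium_mid 0.89 [307.2 179.6] [532.3 360.3  13. ]
small_mid 0.67 [281.8 204.5] [534.9 222.8  13. ]
small_mid 0.65 [295.6 250.1] [682.6 125.   13. ]
small_mid 0.47 [349.8 214. ] [729.9 348.7  13. ]
seat 0.85 [179.7 298.5] [ 591.8 -243.2  164. ]
spindle_tip 0.76 [172.2 288.9] [ 586.2 -245.2  230. ]
spindle_tip 0.65 [310.6 177.8] [624.6 247.4 230. ]
block_mid 0.74 [218. 228.] [436.8  14.7   7.5]
jar_mid 0.94 [331.6 142.3] [505.1 527.2  47. ]
tester 0.57 [178.5 332.7] [ 600.1 -299.     0. ]
top (array([ 441.3,  136.3, 1284.2]), array([ 0.1,  0. , -1. ]))
large_mid 0.84 [212.8 277.9] [423.6 309.4  13. ]
medium_mid 0.66 [191.1 228.4] [550.1 368.7  13. ]
small_mid 0.9 [284.9 175. ] [692.7 127.4  13. ]
small_mid 0.85 [243.9 232.5] [541.1 231.6  13. ]
small_mid 0.71 [305.2 222. ] [569.9  73.8  13. ]
seat 0.88 [445.8 206.9] [ 593.2 -245.9  164. ]
seat 0.69 [211.7 280.8] [419.2 291.2 164. ]
spindle_tip 0.82 [461.1 200.7] [ 598.4 -258.5  230. ]
block_mid 0.75 [321.8 273.2] [438.5  30.    7.5]
jar_mid 0.83 [124.7 243.5] [506.9 531.1  47. ]
tester 0.74 [446.1 210.3] [ 606.3 -302.5    0. ]
mat 0.96 [217.7 254.4] [484.3 299.7   0. ]
mat 0.5 [461.5 204.1] [ 623.5 -345.5    0. ]
{'clock': 1.0, 'qpos': array([ 1.2,  0.6,  0. ,  1.5, -0. ,  1. , -0. ]), 'qd': array([-0.,  0.,  0., -0., -0.,  0., -0.]), 'tau': array([  0. , -56.3,   1.2, -19.4,   0. ,   0. ,  -0. ]), 'eef_pos': array([ 201.3, -618.1,  231.3]), 'tool_rot': array([-3.1,  0. ,  0.3]), 'force': array([-0.4,  0.8,  0.1]), 'torque': array([ 0., -0., -0.]), 'gripper_force': 0.0, 'width': 85.36489449070231} 18.700000000000003
```

View pics/scene0.png

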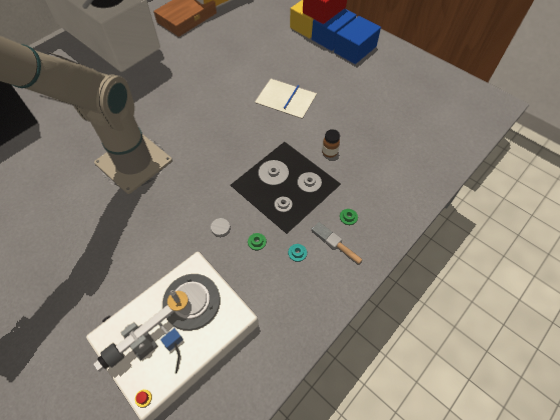

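View pics/top0.png

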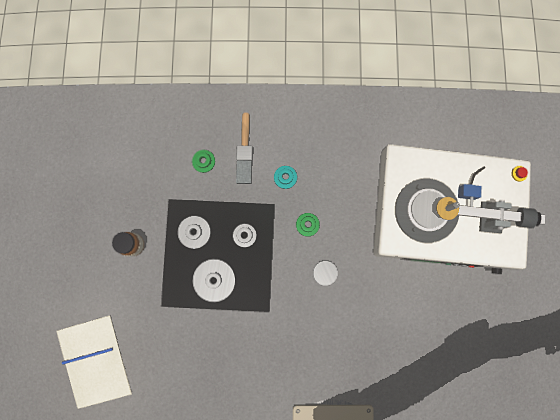

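The scene view shows the weights on the mat at about (273,172), (309,182) and (283,204), with green and turquoise look-alikes outside the mat. In the top view the weights are at (213,280), (194,232) and (244,235), and the seat and spindle at about (447,208). I'll refine these from the outlines.

```bash
cat > m.py <<'E'
from h import *
from scipy.optimize import least_squares
np.set_printoptions(precision=1,suppress=True)
def circ(P,r=None):
    if r: f=lambda v:np.hypot(P[:,0]-v[0],P[:,1]-v[1])-r
    else: f=lambda v:np.hypot(P[:,0]-v[0],P[:,1]-v[1])-v[2]
    s=least_squares(f,list(P.mean(0)[:2])+([] if r else [30]),loss="soft_l1");return s.x,np.abs(s.fun).mean()
if __name__=="__main__":
  W={"large":(55,{"top":(213,280),"scene":(273,172)}),"medium":(43,{"top":(194,232),"scene":(309,182)}),"small":(31,{"top":(244,235),"scene":(283,204)})}
  for cam in("top","scene"):
    im=cv2.imread(f"pics/{cam}0.png");g=im.max(2);D=np.load(f"{cam}_d.npy")
    m=(g>75).astype(np.uint8)
    for n,(r,px) in W.items():
        cs,_=cv2.findContours(m,cv2.RETR_EXTERNAL,cv2.CHAIN_APPROX_NONE)
        c=[c for c in cs if cv2.pointPolygonTest(c,tuple(map(float,px[cam])),False)>=0 and cv2.contourArea(c)<5000]
        if c:
            P=np.array([atz(cam,q,8) for q in c[0][:,0]]);print(cam,n,*circ(P[:,:2]),P[:,:2].min(0),P[:,:2].max(0))
    vv,uu=np.mgrid[0:420,0:560]
    pts=np.array([atdepth(cam,(u,v),D[v,u]) if 0 else 0 for u,v in [(0,0)]])
    x0,y0=(420,180) if cam=="top" else (150,270)
    Q=np.array([atdepth(cam,(u,v),D[v,u]) for v in range(y0,y0+55) for u in range(x0,x0+55) if D[v,u]>0])
    for a,b in((157,170),(180,200),(200,218),(218,240)):
        S=Q[(Q[:,2]>a)&(Q[:,2]<b)&(abs(Q[:,0]-592)<60)&(abs(Q[:,1]+245)<60)];print(cam,a,b,len(S),S.mean(0) if len(S) else "",*( (S.min(0),S.max(0)) if len(S) else ()))
    x0,y0=(418,185) if cam=="top" else (150,275)
    cv2.imwrite(f"pics/{cam}z.png",cv2.resize(im[y0:y0+45,x0:x0+60],None,fx=10,fy=10,interpolation=cv2.INTER_NEAREST))
E
python3 m.py
python3 -c "
import cv2,numpy as np
a=cv2.imread('pics/topz.png');b=cv2.imread('pics/scenez.png');cv2.imwrite('pics/sp.png',cv2.resize(np.hstack([a,b]),(800,300)))"
```

```text
Traceback (most recent call last):
  File "m.py", line 21, in <module>
    Q=np.array([atdepth(cam,(u,v),D[v,u]) for v in range(y0,y0+55) for u in range(x0,x0+55) if D[v,u]>0])
                ~~~~~~~^^^^^^^^^^^^^^^^^^
  File "h.py", line 11, in atdepth
    o,d=ray(cam,px);return o+d*dep
        ~~~^^^^^^^^
  File "h.py", line 4, in ray
    c=get_calibration(cam);K=np.array(c["K"],float);R=np.array(c["R"]);t=np.array(c["t"])
ValueError: time passes only in moves, steps and waits
[ WARN:0@0.012] global loadsave.cpp:275 findDecoder imread_('pics/topz.png'): can't open/read file: check file path/integrity
[ WARN:0@0.012] global loadsave.cpp:275 findDecoder imread_('pics/scenez.png'): can't open/read file: check file path/integrity
Traceback (most recent call last):
cv2.error: OpenCV(4.12.0) :-1: error: (-5:Bad argument) in function 'resize'
> Overload resolution failed:
>  - src data type = object is not supported
>  - Expected Ptr<cv::UMat> for argument 'src'
```

```bash
sed -i 's/^from cell import \*/from cell import *\nfrom functools import lru_cache\nimport cell\nget_calibration=lru_cache(None)(cell.get_calibration)/' h.py
sed -i 's/RETR_EXTERNAL/RETR_LIST/; s/if c:$/c.sort(key=cv2.contourArea,reverse=True)\n        if c:/; /pts=np.array(\[atdepth/d; /vv,uu=/d' m.py
python3 m.py
python3 -c "
import cv2,numpy as np
a=cv2.imread('pics/topz.png');b=cv2.imread('pics/scenez.png');cv2.imwrite('pics/sp.png',cv2.resize(np.hstack([a,b]),(800,300)))"
```

```text
top large [418.  308.5  54.3] 0.6503496909102593 [364.4 255.1] [472.3 363.7]
top medium [541.9 362.7  42.3] 0.6300695339603297 [499.7 319.9] [583.2 406.3]
top small [535.1 231.1  29.9] 0.6655219933544835 [503.9 200.5] [566.1 260.3]
top 157 170 412 [ 589.3 -254.6  163.2] [ 564.7 -304.   157.3] [ 616.8 -222.2  169.6]
top 180 200 15 [ 589.7 -245.   191.1] [ 583.7 -248.   181.4] [ 597.4 -241.6  199.9]
top 200 218 19 [ 589.2 -244.6  207.9] [ 584.5 -251.3  201.1] [ 595.9 -241.7  215.3]
top 218 240 38 [ 590.6 -248.6  224.5] [ 585.1 -257.4  219. ] [ 596.  -241.9  230.8]
scene large [416.6 306.7  54.2] 0.8188837296438641 [362.3 251.5] [470.6 361.8]
scene medium [540.1 361.2  42.2] 0.9672619660632932 [497.9 317.9] [581.8 404.5]
scene small [533.  230.   30.4] 0.9185152278021208 [502.8 198.4] [563.3 261.5]
scene 157 170 314 [ 592.6 -256.8  162.6] [ 565.6 -304.5  157. ] [ 616.7 -223.8  169.1]
scene 180 200 19 [ 594.8 -250.8  190.2] [ 590.3 -256.4  180.4] [ 597.5 -243.9  199.8]
scene 200 218 15 [ 594.1 -250.7  209.5] [ 586.4 -256.3  200.4] [ 597.4 -243.2  217.3]
scene 218 240 26 [ 592.2 -249.6  224.1] [ 586.1 -255.4  218.7] [ 598.1 -243.4  230.4]
```

View pics/sp.png

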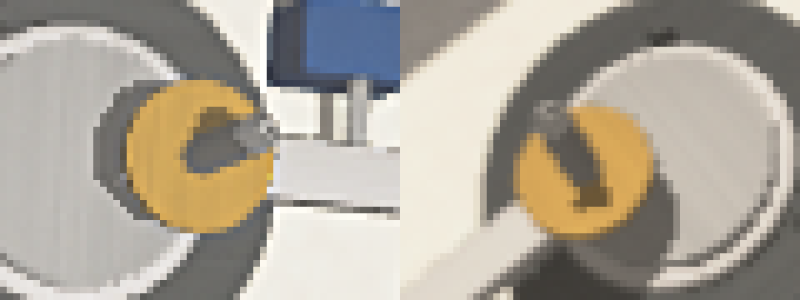

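play_rows([
  [[2, 2.6, 0.4, 0, 0, 0, 0], [3.2, 4.2, 0.4, 0, 0, 0, 0], [3.2, 4.2, 0.4, 0, 0, 0, 0], [3.2, 4.2, 0.4, 0, 0, 0, 0], [3.2, 4.2, 0.4, 0, 0, 0, 0], [3.2, 4.2, 0.4, 0, 0, 0, 0], [3.2, 4.2, 0.4, 0, 0, 0, 0], [3.2, 4.2, 0.4, 0, 0, 0, 0], [3.2, 4.2, 0.4, 0, 0, 0, 0], [2.2, 4.2, 0.4, 0, 0, 0, 0], [1.2, 3.6, 0, 0, 0, 0, 0], [-1, 5, -1, 0, 0, 0, 0], [-1, 5, -1, 0, 0, 0, 0], [-1, 5, -1, 0, 0, 0, 0], [-1, 5, -1, 0, 0, 0, 0], [-1, 5, -1, 0, 0, 0, 0], [-1, 5, -1, 0, 0, 0, 0], [-1, 5, -1, 0, 0, 0, 0], [-1, 5, -1, 0, 0, 0, 0], [-1, 4, -1, 0, 0, 0, 0]],
])

```text
clock: 3.5
eef_pos: [421.0, 264.3, 181.2]
tool_rot: [-3.141, -0.001, 0.316]
force: [0.1, 0.1, 0.6]
width: 85.4
gripper_force: 0.0
```

play_rows([
  [[-0.4, 1.3, -2, 0, 0, 0, 0], [0, 1.5, -3, 0, 0, 0, 0], [0, 1.5, -3.5, 0, 0, 0, 0], [0, 0, -3.5, 0, 0, 0, 0], [0, 0, -2.5, 0, 0, 0, 0], [0, 0, -1.5, 0, 0, 0, 0], [0, 0, -1.1, 0, 0, 0, 0], [0, 0, 0, 0, 0, 0, 1], [0, 0, 0, 0, 0, 0, 1], [0, 0, 0, 0, 0, 0, 1], [0, 0, 0, 0, 0, 0, 1], [0, 0, 0, 0, 0, 0, 1], [0, 0, 0, 0, 0, 0, 1]],
])

```text
clock: 5.12
eef_pos: [417.8, 306.2, 11.8]
tool_rot: [-3.14, -0.003, 0.316]
force: [-1.4, 0.4, 7.1]
width: 37.5
gripper_force: 59.2
```

play_rows([
  [[0, 0, 0.5, 0, 0, 0, 1], [0, 0, 1, 0, 0, 0, 1], [0, 0, 2, 0, 0, 0, 1], [0, 0, 1.5, 0, 0, 0, 1], [0, 0, 0, 0, 0, 0, 1]],
])

```text
clock: 5.75
eef_pos: [418.1, 305.4, 61.6]
tool_rot: [-3.141, -0.002, 0.314]
force: [0.3, 0.0, -4.4]
width: 36.9
gripper_force: 61.1
```

```bash
python3 - <<'E'
from h import *
for cam,(x0,y0) in(("top",(170,230)),("scene",(220,110))):
    p,d=get_image(cam);c=p[y0:y0+100,x0:x0+100,::-1];cv2.imwrite(f"/tmp/{cam}.png",cv2.resize(c,(400,400),interpolation=cv2.INTER_CUBIC))
cv2.imwrite("pics/g1.png",np.hstack([cv2.imread("/tmp/top.png"),cv2.imread("/tmp/scene.png")]))
print(ctrl.read_state())
E
```

```text
{'clock': 5.85, 'qpos': array([-0.65740908,  0.70830135, -0.04183147,  2.02287703,  0.0682076 ,
        0.41176997, -2.00782541]), 'qd': array([-0.00240329,  0.01507137,  0.00116784,  0.00746832,  0.0008017 ,
        0.00078808,  0.00120189]), 'tau': array([ 2.92177883e-02, -5.37741208e+01,  2.25324500e-01, -1.03134236e+01,
        8.56039755e-03, -4.31016670e-02,  4.56831485e-04]), 'eef_pos': array([417.19899531, 304.77323098,  60.27676979]), 'tool_rot': array([3.14149960e+00, 3.87706161e-05, 3.14681321e-01]), 'force': array([-0.07059388, -0.06945531, -6.57063209]), 'torque': array([ 0.00057227,  0.04502856, -0.03812905]), 'gripper_force': 61.08470018953085, 'width': 36.9284831107485}
```

View pics/g1.png

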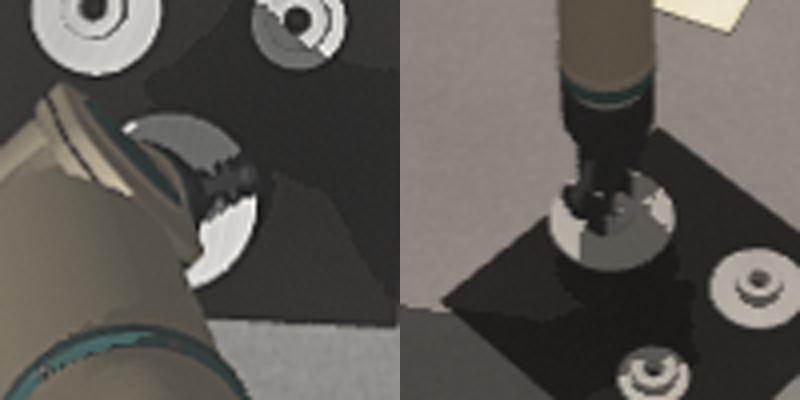

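play_rows([
  [[0, 0, 2, 0, 0, 0, 1], [0, -0.5, 3.5, 0, 0, 0, 1], [0, -1, 3.5, 0, 0, 0, 1], [0.5, -2, 3.5, 0, 0, 0, 1], [0.8, -3, 3, 0, 0, 0, 1], [1, -4, 2.5, 0, 0, 0, 1], [1.5, -4.5, 1.5, 0, 0, 0, 1], [1.5, -4.5, 1, 0, 0, 0, 1], [1.5, -4.5, 0, 0, 0, 0, 1], [1.5, -4.5, 0, 0, 0, 0, 1], [1.5, -4.5, 0, 0, 0, 0, 1], [1.5, -4.5, 0, 0, 0, 0, 1], [1.5, -4.5, 0, 0, 0, 0, 1], [1.5, -4, 0, 0, 0, 0, 1], [1.4, -3.5, 0, 0, 0, 0, 1], [1, -2.5, 0, 0, 0, 0, 1], [0.6, -2, 0, 0, 0, 0, 1], [0, -1, 0, 0, 0, 0, 1], [0, 0, 0, 0, 0, 0, 1], [0, 0, 0, 0, 0, 0, 1]],
])

```text
clock: 8.35
eef_pos: [590.0, -243.5, 265.0]
tool_rot: [-3.14, 0.0, 0.316]
force: [0.8, 0.4, -4.4]
width: 36.7
gripper_force: 61.7
```

```bash
cat > look.py <<'E'
import sys
from h import *
n=sys.argv[1];s=ctrl.read_state();np.set_printoptions(precision=2,suppress=True)
e=s["eef_pos"];print(e,s["tool_rot"],s["force"],s["torque"],s["width"])
L=[]
for cam in("top","scene"):
    p,d=get_image(cam);np.savez(f"/tmp/{n}_{cam}.npz",p=p,d=d)
    u,v=np.round(proj(cam,[590,-250,225])).astype(int);x0=min(max(u-50,0),460);y0=min(max(v-50,0),320);print(cam,x0,y0)
    L.append(cv2.resize(p[y0:y0+100,x0:x0+100,::-1],(400,400),interpolation=cv2.INTER_CUBIC))
cv2.imwrite(f"pics/{n}.png",np.hstack(L))
E
python3 look.py a1
```

```text
[ 590.04 -243.49  264.99] [-3.14  0.    0.32] [ 0.8   0.38 -4.38] [ 0.02  0.02 -0.01] 36.6560351290902
top 407 155
scene 122 242
```

View pics/a1.png

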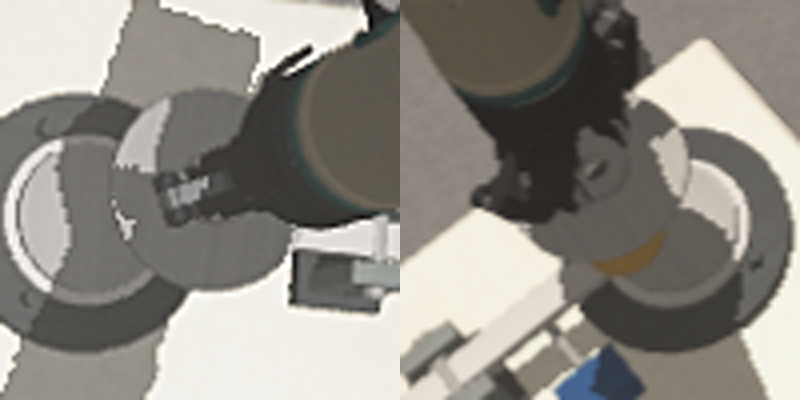

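The large weight is held level over the spindle, with its flange rim visible at about (200,190) in the left half and (610,190) in the right. I'll fit the rim with the depth data.

```bash
cat > rim.py <<'E'
import sys
from h import *
from m import circ
from cell import ctrl
n,r,zb=sys.argv[1],float(sys.argv[2]),float(sys.argv[3])  # name, flange radius, expected bottom z rel. to TCP
np.set_printoptions(precision=2,suppress=True)
e=ctrl.read_state()["eef_pos"];zt=e[2]+zb+6
for cam in("top","scene"):
    f=np.load(f"/tmp/{n}_{cam}.npz");D=f["d"];u,v=np.round(proj(cam,[e[0],e[1],zt])).astype(int)
    Q=np.array([[*atdepth(cam,(x,y),D[y,x]),x,y] for y in range(max(v-55,0),min(v+55,420)) for x in range(u-55,min(u+55,560)) if D[y,x]>0])
    S=Q[(abs(Q[:,2]-zt)<5)&(np.hypot(Q[:,0]-e[0],Q[:,1]-e[1])<r+8)]
    A=np.c_[S[:,:2]-e[:2],np.ones(len(S))];c=np.linalg.lstsq(A,S[:,2],rcond=None)[0]
    # image rim: pixels of the cloud, intersected with flange-top plane
    P=np.array([atz(cam,q[3:],zt)[:2] for q in S]);c0=e[:2].copy()
    for _ in range(4):
        a=np.arctan2(*(P-c0).T[::-1]);d=np.hypot(*(P-c0).T);b=((a+np.pi)/(2*np.pi)*48).astype(int)%48
        k=[np.where(b==i)[0] for i in range(48)];k=[i[np.argmax(d[i])] for i in k if len(i)]
        R=P[[i for i in k if abs(d[i]-r)<4]];c0,res=circ(R,r-0.8)
    print(cam,len(S),"z,tilt",c[2],c[:2],"n",len(R),"centre",c0,"res",res,"off TCP",c0-e[:2])
E
python3 rim.py a1 55 -8
```

```text
top 1218 z,tilt 262.30558125658484 [-0.  0.] n 38 centre [ 590.33 -241.56] res 0.54297695192523 off TCP [-0.    2.07]
scene 765 z,tilt 261.8431128370252 [-0. -0.] n 31 centre [ 591.82 -242.49] res 0.6428572567728226 off TCP [1.49 1.14]
```

```bash
python3 - <<'E'
from h import *
from m import circ
np.set_printoptions(precision=2,suppress=True)
for cam in("top","scene"):
    im=cv2.imread(f"pics/{cam}0.png");h=cv2.cvtColor(im,cv2.COLOR_BGR2HSV);D=np.load(f"{cam}_d.npy")
    u,v=proj(cam,[591,-250,164]).astype(int)
    P=np.array([atz(cam,(x,y),164)[:2] for y in range(v-25,v+25) for x in range(u-25,u+25) if 10<h[y,x,0]<28 and h[y,x,1]>110])
    c0=np.array([591.,-250])
    for _ in range(5):
        a=np.arctan2(*(P-c0).T[::-1]);d=np.hypot(*(P-c0).T);b=((a+np.pi)/(2*np.pi)*36).astype(int)%36
        k=[np.where(b==i)[0] for i in range(36)];k=[i[np.argmax(d[i])] for i in k if len(i)]
        R=P[[i for i in k if abs(d[i]-27)<4]];c0,res=circ(R,26.2)
    print(cam,len(P),len(R),"seat",c0,res)
    # spindle: cloud fit with cylinder r=7 below taper
    Q=np.array([atdepth(cam,(x,y),D[y,x]) for y in range(v-35,v+35) for x in range(u-35,min(u+35,560)) if D[y,x]>0])
    S=Q[(Q[:,2]>172)&(Q[:,2]<220)&(np.hypot(Q[:,0]-591,Q[:,1]+250)<14)];print(len(S),*circ(S[:,:2],7))
E
```

```text
top 307 33 seat [ 590.78 -250.08] 0.5115565292101146
44 [ 591.2  -250.07] 0.6681066427415465
scene 259 33 seat [ 590.3 -251. ] 0.6932796025983665
41 [ 589.7  -249.43] 0.6844881290231855
```

play_rows([
  [[0, -0.4, 0, 0, 0, 0, 1], [0, -0.4, -0.7, 0, 0, 0, 1], [-0.05, 0, -1, 0, 0, 0, 1], [0, 0, -0.8, 0, 0, 0, 1], [0, 0, -0.5, 0, 0, 0, 1], [0, 0, -0.5, 0, 0, 0, 1], [0, 0, -0.5, 0, 0, 0, 1], [0, 0, -0.5, 0, 0, 0, 1], [0, 0, 0, 0, 0, 0, 1]],
])

```text
clock: 9.57
eef_pos: [589.5, -252.8, 219.8]
tool_rot: [-3.141, 0.001, 0.315]
force: [0.3, -0.2, -5.8]
width: 36.8
gripper_force: 61.6
```

play_rows([
  [[0, 0, -0.7, 0, 0, 0, 1], [0, 0, -0.8, 0, 0, 0, 1], [0, 0, -0.8, 0, 0, 0, 1], [0, 0, -0.8, 0, 0, 0, 1], [0, 0, -0.6, 0, 0, 0, 1], [0, 0, -0.4, 0, 0, 0, 1], [0, 0, -0.2, 0, 0, 0, 1], [0, 0, 0, 0, 0, 0, 1]],
])

```text
clock: 10.58
eef_pos: [589.8, -252.9, 177.1]
tool_rot: [-3.141, -0.0, 0.315]
force: [0.0, 0.7, -6.5]
width: 37.1
gripper_force: 61.6
```

play_rows([
  [[0, 0, -0.15, 0, 0, 0, 1], [0, 0, -0.1, 0, 0, 0, 1], [0, 0, -0.1, 0, 0, 0, 1], [0, 0, 0, 0, 0, 0, 1]],
])

```text
clock: 11.08
eef_pos: [589.9, -252.9, 173.8]
tool_rot: [-3.142, -0.0, 0.315]
force: [0.9, 2.9, -5.4]
width: 37.1
gripper_force: 61.7
```

play_rows([
  [[0, 0, -0.1, 0, 0, 0, 1], [0, 0, -0.05, 0, 0, 0, 1], [0, 0, 0, 0, 0, 0, 1]],
])

```text
clock: 11.45
eef_pos: [590.0, -253.0, 173.0]
tool_rot: [3.141, -0.001, 0.315]
force: [-0.6, 3.1, 1.7]
width: 37.2
gripper_force: 62.4
```

play_rows([
  [[0, 0, 0, 0, 0, 0, 0.4], [0, 0, 0, 0, 0, 0, 0], [0, 0, 0, 0, 0, 0, 0], [0, 0, 0, 0, 0, 0, 0], [0, 0, 1, 0, 0, 0, 0], [0, 0, 2, 0, 0, 0, 0], [0, 0, 3, 0, 0, 0, 0], [0, 0, 3, 0, 0, 0, 0], [0, 2, 1, 0, 0, 0, 0], [0, 4, 0, 0, 0, 0, 0], [0, 5, 0, 0, 0, 0, 0], [-0.4, 5, 0, 0, 0, 0, 0], [-0.4, 5, 0, 0, 0, 0, 0], [-0.4, 5, 0, 0, 0, 0, 0], [-0.4, 5, 0, 0, 0, 0, 0]],
])

```text
clock: 13.32
eef_pos: [572.3, 60.2, 271.8]
tool_rot: [-3.141, 0.001, 0.316]
force: [0.3, -0.4, -1.1]
width: 85.5
gripper_force: 0.0
```

```bash
python3 look.py b1
```

```text
[572.33  60.2  271.83] [-3.14  0.    0.32] [ 0.33 -0.43 -1.06] [-0.01 -0.05  0.03] 85.46835134122314
top 407 155
scene 122 242
```

View pics/b1.png

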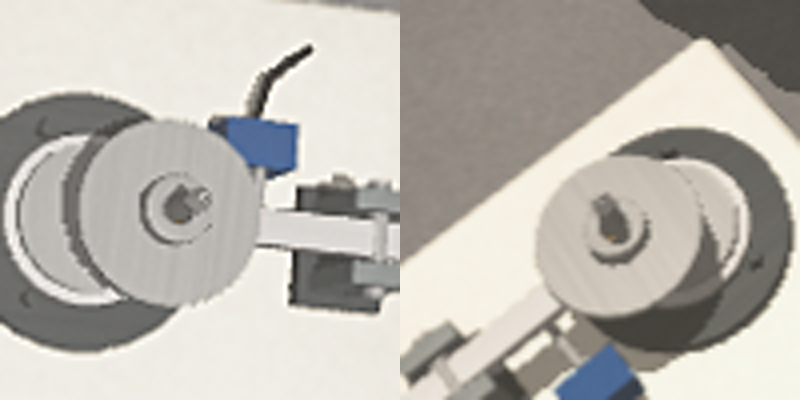

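The top and scene views both show the large weight lying flat on the seat with the spindle through its bore. Next is the medium weight.

play_rows([
  [[-0.4, 5, 0, 0, 0, 0, 0], [-0.4, 5, -1, 0, 0, 0, 0], [-0.4, 5, -2.5, 0, 0, 0, 0], [-0.4, 5, -3.5, 0, 0, 0, 0], [-0.5, 4.3, -3.5, 0, 0, 0, 0], [-0.5, 3, -3.5, 0, 0, 0, 0], [-0.5, 2, -3.5, 0, 0, 0, 0], [0, 1, -3, 0, 0, 0, 0], [0, 0, -2.5, 0, 0, 0, 0], [0, 0, -1.5, 0, 0, 0, 0], [0, 0, -1, 0, 0, 0, 0], [0, 0, -0.5, 0, 0, 0, 0], [0, 0, 0, 0, 0, 0, 1], [0, 0, 0, 0, 0, 0, 1], [0, 0, 0, 0, 0, 0, 1], [0, 0, 0, 0, 0, 0, 1], [0, 0, 0, 0, 0, 0, 1], [0, 0, 0, 0, 0, 0, 1]],
])

```text
clock: 15.68
eef_pos: [543.3, 360.8, 13.7]
tool_rot: [-3.141, -0.002, 0.315]
force: [-0.9, 0.6, 4.8]
width: 36.4
gripper_force: 59.6
```

play_rows([
  [[0, 0, 1, 0, 0, 0, 1], [0, 0, 2.5, 0, 0, 0, 1], [0, -0.5, 3.5, 0, 0, 0, 1], [0, -1.5, 4, 0, 0, 0, 1], [0, -2.5, 4, 0, 0, 0, 1], [0.4, -4, 4, 0, 0, 0, 1], [0.4, -5, 3, 0, 0, 0, 1], [0.4, -5, 2, 0, 0, 0, 1], [0.4, -5, 1.2, 0, 0, 0, 1], [0.4, -5, 0, 0, 0, 0, 1], [0.4, -5, 0, 0, 0, 0, 1], [0.4, -5, 0, 0, 0, 0, 1], [0.4, -5, 0, 0, 0, 0, 1], [0.4, -5, 0, 0, 0, 0, 1], [0.4, -4.5, 0, 0, 0, 0, 1], [0.4, -3.5, 0, 0, 0, 0, 1], [0.3, -2.5, 0, 0, 0, 0, 1], [0, -1.5, 0, 0, 0, 0, 1], [0, 0, 0, 0, 0, 0, 1], [0, 0, 0, 0, 0, 0, 1]],
])

```text
clock: 18.18
eef_pos: [590.1, -242.9, 264.3]
tool_rot: [-3.14, -0.0, 0.317]
force: [-0.0, 0.4, -3.0]
width: 36.7
gripper_force: 60.7
```

```bash
python3 look.py a2; python3 rim.py a2 43 -9
```

```text
[ 590.05 -242.93  264.27] [-3.14 -0.    0.32] [-0.03  0.36 -3.03] [-0.01 -0.09 -0.01] 36.69722476753251
top 407 155
scene 122 242
top 627 z,tilt 259.7280911442807 [-0.  0.] n 38 centre [ 589.2  -241.32] res 0.6581904525119554 off TCP [-0.91  1.79]
scene 384 z,tilt 259.5534770070132 [-0.02 -0.  ] n 29 centre [ 590.47 -242.53] res 0.5942093669912399 off TCP [0.36 0.59]
```

play_rows([
  [[0.05, -0.4, 0, 0, 0, 0, 1], [0, -0.35, -0.6, 0, 0, 0, 1], [0, 0, -1, 0, 0, 0, 1], [0, 0, -0.6, 0, 0, 0, 1], [0, 0, -0.5, 0, 0, 0, 1], [0, 0, -0.5, 0, 0, 0, 1], [0, 0, -0.5, 0, 0, 0, 1], [0, 0, -0.5, 0, 0, 0, 1], [0, 0, 0, 0, 0, 0, 1]],
])

```text
clock: 19.4
eef_pos: [590.1, -252.2, 221.8]
tool_rot: [-3.141, 0.0, 0.315]
force: [-0.6, 0.4, -2.7]
width: 36.7
gripper_force: 60.6
```

play_rows([
  [[0, 0.05, -0.6, 0, 0, 0, 1], [0, 0, -0.7, 0, 0, 0, 1], [0, 0, -0.6, 0, 0, 0, 1], [0, 0, -0.3, 0, 0, 0, 1], [0, 0, -0.1, 0, 0, 0, 1], [0, 0, -0.1, 0, 0, 0, 1], [0, 0, 0, 0, 0, 0, 1]],
])

```text
clock: 20.27
eef_pos: [590.4, -252.1, 198.4]
tool_rot: [3.141, -0.0, 0.315]
force: [-0.6, -0.6, -2.5]
width: 36.8
gripper_force: 60.7
```

Bottom is about 188. Continuing in small steps.

play_rows([
  [[0, 0, -0.1, 0, 0, 0, 1], [0, 0, -0.1, 0, 0, 0, 1], [0, 0, -0.05, 0, 0, 0, 1], [0, 0, 0, 0, 0, 0, 1]],
])

```text
clock: 20.78
eef_pos: [590.2, -252.1, 195.7]
tool_rot: [-3.142, 0.0, 0.315]
force: [0.6, -0.1, -2.7]
width: 36.9
gripper_force: 60.7
```

play_rows([
  [[0, 0, -0.08, 0, 0, 0, 1], [0, 0, -0.06, 0, 0, 0, 1], [0, 0, 0, 0, 0, 0, 1]],
])

```text
clock: 21.15
eef_pos: [590.3, -252.1, 194.8]
tool_rot: [3.141, -0.0, 0.315]
force: [-0.6, 1.0, 0.7]
width: 37.2
gripper_force: 61.0
```

play_rows([
  [[0, 0, 0, 0, 0, 0, 0.4], [0, 0, 0, 0, 0, 0, 0], [0, 0, 0, 0, 0, 0, 0], [0, 0, 0, 0, 0, 0, 0], [0, 0, 1, 0, 0, 0, 0], [0, 0, 2, 0, 0, 0, 0], [0, 0, 3, 0, 0, 0, 0], [0, 0, 2, 0, 0, 0, 0], [0, 2, 0, 0, 0, 0, 0], [-0.4, 4, 0, 0, 0, 0, 0], [-0.5, 5, 0, 0, 0, 0, 0], [-0.5, 5, 0, 0, 0, 0, 0], [-0.6, 5, 0, 0, 0, 0, 0], [-0.6, 5, 0, 0, 0, 0, 0], [-0.6, 5, -1, 0, 0, 0, 0], [-0.6, 5, -2, 0, 0, 0, 0], [-0.6, 5, -3, 0, 0, 0, 0], [-0.6, 4, -3, 0, 0, 0, 0], [-0.6, 2.3, -3, 0, 0, 0, 0], [0, 1, -3, 0, 0, 0, 0]],
])

```text
clock: 23.65
eef_pos: [531.4, 234.6, 122.8]
tool_rot: [-3.14, 0.002, 0.319]
force: [0.1, 0.4, -0.5]
width: 85.7
gripper_force: 0.0
```

```bash
python3 look.py b2
```

```text
[531.39 234.57 122.78] [-3.14  0.    0.32] [ 0.11  0.38 -0.53] [-0.02 -0.   -0.03] 85.65251556087051
top 407 155
scene 122 242
```

View pics/b2.png

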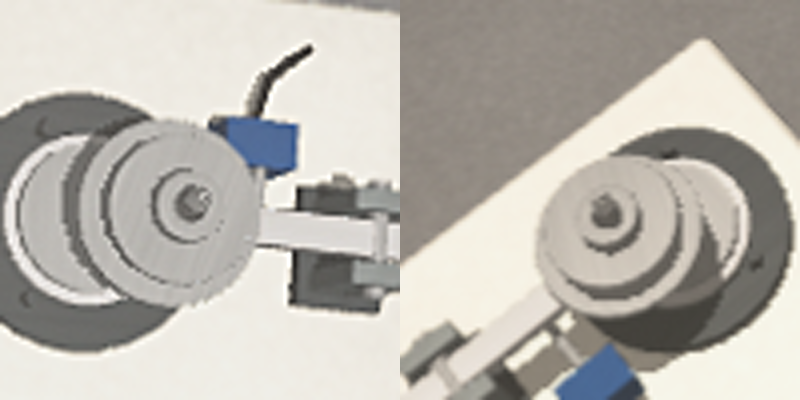

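The medium weight sits flat and concentric on the large one. Next is the small weight.

play_rows([
  [[0.2, 0, -2, 0, 0, 0, 0], [0, 0, -2.5, 0, 0, 0, 0], [0, 0, -1.5, 0, 0, 0, 0], [0, 0, 0, 0, 0, 0, 0]],
])

```text
clock: 24.25
eef_pos: [535.6, 230.5, 64.0]
tool_rot: [3.141, 0.002, 0.315]
force: [0.2, -0.6, 0.5]
width: 85.3
gripper_force: 0.0
```

play_rows([
  [[-0.1, 0, -1.5, 0, 0, 0, 0], [0, 0, -2, 0, 0, 0, 0], [0, 0, -1, 0, 0, 0, 0], [0, 0, -0.6, 0, 0, 0, 0], [0, 0, 0, 0, 0, 0, 1], [0, 0, 0, 0, 0, 0, 1], [0, 0, 0, 0, 0, 0, 1], [0, 0, 0, 0, 0, 0, 1], [0, 0, 0, 0, 0, 0, 1], [0, 0, 0, 0, 0, 0, 1]],
])

```text
clock: 25.5
eef_pos: [535.7, 231.2, 14.5]
tool_rot: [-3.141, -0.001, 0.315]
force: [-1.2, -0.2, 4.2]
width: 36.6
gripper_force: 59.7
```

play_rows([
  [[0, 0, 1, 0, 0, 0, 1], [0, 0, 2.5, 0, 0, 0, 1], [0, -0.5, 3.5, 0, 0, 0, 1], [0, -1.5, 4, 0, 0, 0, 1], [0.4, -2.5, 4, 0, 0, 0, 1], [0.4, -4, 4, 0, 0, 0, 1], [0.5, -4.5, 3, 0, 0, 0, 1], [0.6, -4.5, 2, 0, 0, 0, 1], [0.6, -4.5, 1, 0, 0, 0, 1], [0.6, -4.5, 0, 0, 0, 0, 1], [0.6, -4.5, 0, 0, 0, 0, 1], [0.5, -4.5, 0, 0, 0, 0, 1], [0.5, -4, 0, 0, 0, 0, 1], [0.5, -3.5, 0, 0, 0, 0, 1], [0.3, -2.5, 0, 0, 0, 0, 1], [0, -1.5, 0, 0, 0, 0, 1], [0, -0.5, 0, 0, 0, 0, 1], [0, 0, 0, 0, 0, 0, 1], [0, 0, 0, 0, 0, 0, 1]],
])

```text
clock: 27.88
eef_pos: [590.5, -242.5, 263.5]
tool_rot: [-3.141, -0.0, 0.317]
force: [-0.6, -0.9, -1.6]
width: 36.5
gripper_force: 60.6
```

```bash
python3 look.py a3; python3 rim.py a3 31 -11
```

```text
[ 590.52 -242.49  263.52] [-3.14 -0.    0.32] [-0.58 -0.95 -1.64] [ 0.03 -0.02 -0.04] 36.5154385425979
top 407 155
scene 122 242
top 207 z,tilt 258.15717992498605 [ 0.   -0.01] n 35 centre [ 589.81 -241.43] res 0.682730930126024 off TCP [-0.68  1.42]
scene 165 z,tilt 257.7592746531324 [-0.02 -0.  ] n 27 centre [ 590.01 -242.41] res 0.5993596156865343 off TCP [-0.48  0.44]
```

play_rows([
  [[0.05, -0.4, 0, 0, 0, 0, 1], [0, -0.3, -0.6, 0, 0, 0, 1], [0, 0, -1, 0, 0, 0, 1], [0, 0, -0.5, 0, 0, 0, 1], [0, 0, -0.5, 0, 0, 0, 1], [0, 0, -0.5, 0, 0, 0, 1], [0, 0, -0.5, 0, 0, 0, 1], [0, 0, -0.4, 0, 0, 0, 1], [0, 0, -0.2, 0, 0, 0, 1], [0, 0, 0, 0, 0, 0, 1]],
])

```text
clock: 29.22
eef_pos: [590.8, -251.1, 221.3]
tool_rot: [-3.142, 0.0, 0.315]
force: [0.1, -0.6, -2.2]
width: 36.6
gripper_force: 60.6
```

play_rows([
  [[0, 0, -0.15, 0, 0, 0, 1], [0, 0, -0.1, 0, 0, 0, 1], [0, 0, -0.1, 0, 0, 0, 1], [0, 0, -0.1, 0, 0, 0, 1], [0, 0, 0, 0, 0, 0, 1]],
])

```text
clock: 29.85
eef_pos: [590.7, -251.0, 216.8]
tool_rot: [-3.142, 0.0, 0.315]
force: [-0.7, -0.4, -1.2]
width: 36.4
gripper_force: 60.6
```

play_rows([
  [[0, 0, -0.08, 0, 0, 0, 1], [0, 0, -0.06, 0, 0, 0, 1], [0, 0, 0, 0, 0, 0, 1]],
])

```text
clock: 30.22
eef_pos: [590.8, -251.1, 215.6]
tool_rot: [3.142, -0.0, 0.315]
force: [-0.6, -0.4, -1.4]
width: 36.4
gripper_force: 60.6
```

play_rows([
  [[0, 0, -0.06, 0, 0, 0, 1], [0, 0, -0.05, 0, 0, 0, 1], [0, 0, 0, 0, 0, 0, 1]],
])

```text
clock: 30.6
eef_pos: [590.8, -251.1, 215.5]
tool_rot: [3.141, -0.001, 0.315]
force: [-2.4, 0.2, 5.8]
width: 36.8
gripper_force: 61.4
```

Contact at the expected height (215.5). Releasing and retreating.

play_rows([
  [[0, 0, 0, 0, 0, 0, 0.4], [0, 0, 0, 0, 0, 0, 0], [0, 0, 0, 0, 0, 0, 0], [0, 0, 0, 0, 0, 0, 0], [0, 0, 1, 0, 0, 0, 0], [0, 0, 2, 0, 0, 0, 0], [0, 0, 2.5, 0, 0, 0, 0], [0, 1, 1.5, 0, 0, 0, 0], [0, 3, 0, 0, 0, 0, 0], [0, 5, 0, 0, 0, 0, 0], [0, 5, 0, 0, 0, 0, 0], [0, 5, 0, 0, 0, 0, 0], [0, 5, 0, 0, 0, 0, 0], [0, 3, 0, 0, 0, 0, 0], [0, 1, 0, 0, 0, 0, 0], [0, 0, 0, 0, 0, 0, 0], [0, 0, 0, 0, 0, 0, 0]],
])

```text
clock: 32.72
eef_pos: [590.8, 26.7, 284.4]
tool_rot: [3.14, 0.0, 0.312]
force: [0.5, -0.8, 0.2]
width: 85.3
gripper_force: 0.0
```

```bash
python3 look.py b3
```

```text
[590.81  26.75 284.43] [3.14 0.   0.31] [ 0.47 -0.8   0.18] [-0.04  0.01 -0.02] 85.33238011738248
top 407 155
scene 122 242
```

View pics/b3.png

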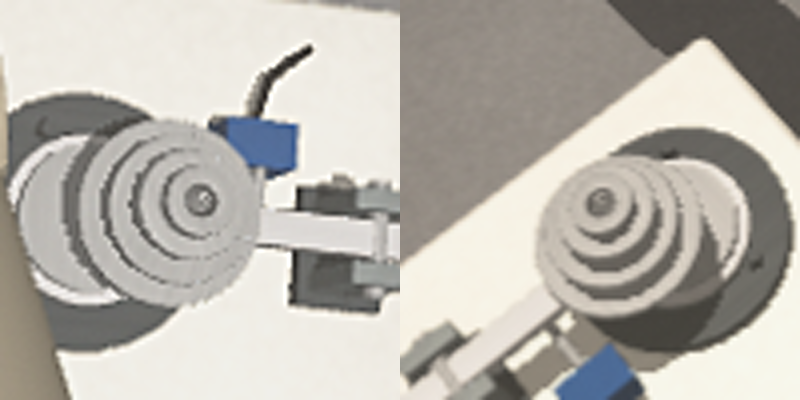

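Both views show the three weights stacked flat in order, with the spindle tip showing at about (203,202) and (602,202). The gripper is clear, so I'm handing in.

```bash
python3 -c "
from cell import workorder
print(workorder.finish_job())"
```

```text
the job is handed in; nothing more can be done
None
```

The large, medium and small weights are stacked on the spindle in that order, hub up and seated flat, and the job was handed in at about 33 s; the hand-in returned no verdict, and I did not re-check the block, jar and brush in a final picture.

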